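Level a rocking bench scale and weigh a jar

ROBOT

A 6-joint arm with a two-finger parallel gripper is mounted at the origin on a cart in front of the work surface, level with it; the furniture and walls round the work are solid. World frame = base frame: x ahead of the robot, y to its left, z up, the work surface at z = 0. Lengths are in m, angles in degrees, forces in N, time in s.
With the tool pointing down it reaches from about 0.25 to 0.725 m from the base axis. Payload 9.7 kg.
Tool frame: the origin (TCP) lies at the very end of the fingers, on their centre line; the grasp point (between the pads) lies 19 mm behind it (bot.hold_point_z is the distance from the TCP to the grasp point, in m); z points along the fingers, y is the line along which they close (so a half turn about z gives the same grasp; the last joint's range is limited). The gripper opens to 85 mm and grips with 20 to 120 N. Pads are 22 mm wide; open, the fingers measure 114 mm over their backs; the gripper's body (76 mm by 85 mm) begins 54 mm behind the grasp point. The pads swing forward as they close: fully open they stand 13 mm farther back than shut.
Start: joints at [70.474, 4.979, 10.078, 95.1, 0, 90], TCP at [0.184, 0.518, 0.209] pointing down, gripper open.
Joint ranges: [-179.16, 179.16], [-48.56, 103.87], [-65.8, 70.77], [-126.05, 130.52], [-82.76, 87.17], [-180, 180]. Speed limits (degrees/s): [127.2, 127.2, 147.25, 180, 180, 180].

INTERFACE

Orientations are given as [roll, pitch, yaw] about the fixed x, y, z axes, in that order (R = Rz(yaw) Ry(pitch) Rx(roll)).
In Python, from workcell import bot gives the robot as it stands.
- The arm moves only by the tool play_rows, never from a script. Its argument "targets" is a list of rows, each an object with "grip": the closure in counts, from 0 (fully open) to 255 (shut); "linear": the shift along the world's x, y, z in cm, a list of three; "delta_rot": the turn, a rotation vector about the world's x, y, z in rad, a list of three. A call has 1 to 10 rows; each row is the pose to reach, as a shift and turn from the pose commanded when the call began; what a row does not reach only later rows make up. A row lasts 1/10 s, in which the tool goes at most 50 mm and 8.59 degrees, less where a joint would pass 70% of its speed; a pose out of reach is approached as far as the arm can. A call with a gripper value outside its range is refused whole. The fingers move at their own pace and stop on an object; "force" is the grip in N (left out, the last holds). Time passes only in rows, so rows that repeat a pose let the fingers close. It gives the time, the measured TCP pose, the force, the opening and the grip force at its end, in the units of the state.
- bot.get_obs(): the state, without advancing time (a new reading comes with each control period).
- bot.camera(name): name is "side" or "top"; returns a dict with "color" (384x512x3 uint8, red, green, blue), "range_z" (384x512 float32, m along the optical axis (not along the pixel's ray), 0 where there is no reading), "fov_y" (degrees; the focal length in pixels is half the picture's height over the tangent of half this angle, whatever the lens; pixels are square), "cx", "cy" (the principal point, pixels), "dist_coeffs" ([k1, k2, p1, p2, k3] as OpenCV has them; the pictures are not rectified), "world_to_cam" (4x4, takes a point from world to camera coordinates). Camera axes: x right, y up, looking along -z (the intrinsics and any distortion apply to the point x, -y, -z); pixel columns grow to the right and rows downward; lengths in m; the calibration is good to about 2 mm. A picture is of the moment at which its call begins.
- bot.job_done(): hands the job in; it is judged then, once.
Trained networks look in a picture, given as the dict that the camera call returned (one of the last four; its "shot" number tells which), for a name from the list of things; names that differ only in an ending like _2 or _b are one class to them, and where a whole thing is asked for, a point or a joint stands for the part that bears it (a point fixed in the world has none). Each returns a list of dicts, best first, with "conf" (0 to 1); they miss things now and then, are a little off and sometimes report something else, mostly with a low value. They report only what shows in the picture. A call takes as long as a camera call. They do not tell look-alikes from the thing itself.
- bot.search_frame(picture, target): "box" ([left, top, right, bottom] in pixels, round what is visible of it).
- bot.trace(picture, target): "pixels" (384x512 bool, what is visible of it) and "box" ([left, top, right, bottom] in pixels, round what is visible of it).
- bot.pinpoint(picture, target): "pixel" ([column, row] in pixels: a listed point, or the origin of a listed thing).
The state is a dict: "time": time; "q": joint angles; "qd": joint speeds; "joint_efforts": joint torques, N m; "ee_pos": TCP position; "tcp_rot": TCP orientation; "wrist_force": force on the tool from outside, world axes, zero at the start; "torque": the same for the moment, N m; "opening": finger opening in m; "grasp_force": force on a finger pad.
Only numpy, scipy, OpenCV 4.12 (cv2) and the standard library are available. Lean on these libraries where they do the work, as an engineer would, in place of code of your own. Each camera call takes 0.05 s, during which the arm holds its last target. There are 200 camera calls.

TASK

The scale rocks because one of its four screw feet has been wound up. Turn that foot's wing grip until the scale stands level and firm with its weight on all four feet, let go of it, and then gently stand the honey jar upright in the middle of the pan. Leave the other things where they are.

Things in the scene. Friction and masses are not known exactly. Their poses are not given: they have to be found in the camera images.
- scale: loose bench scale, 2.9 kg: grey housing 156 x 156 mm (top 58 mm up) with a dark blank display on its -x side, on four screw feet whose axes stand in round corner lugs (tops 55 mm up) at x, y = +-80 mm of its frame. Starts leaning 2 to 4 degrees onto the foot that is wound up, the opposite foot hanging. Origin: under its middle, at the feet's level when all screws are at 0; z normal to the pan
- pan (a point): centre of the top face of the scale's flat round steel pan (diameter 132 mm), 70 mm above the scale's origin; no part of the pan is nearer than 45 mm to a screw's axis
- knob_a (a joint): turn (rad) of the levelling screw at the scale's front left (-x, +y of its frame) corner: grows clockwise seen from above, which drives the foot down and lifts that corner, 1.6 mm a rad. Equal values = equally long feet; three feet start at 0 and the wound-up one at -4.8 to -2.6 (4 to 8 mm short). Stops at -6.9 and 2.5; light friction (0.06 N m), stays where it is left
- wing_a (a point): middle of the black wing grip on that screw: a bar 60 mm long (x axis), 16 mm wide (y), 22 mm high (11 mm above and below this point). It turns, rises and sinks with the screw: its underside is 21 mm above the lug when the screw is at 0, 4 to 8 mm more on the wound-up foot
- foot_a: foot of that screw: 30 mm round rubber dome, which does not turn, on a threaded spindle; origin at its lowest point, z along the spindle. The rubber gives about 1 mm under the scale's weight, so a foot within about 0.8 mm of the others in length carries its share
- knob_b (a joint): turn (rad) of the levelling screw at the scale's front right (-x, -y of its frame) corner: grows clockwise seen from above, which drives the foot down and lifts that corner, 1.6 mm a rad. Equal values = equally long feet; three feet start at 0 and the wound-up one at -4.8 to -2.6 (4 to 8 mm short). Stops at -6.9 and 2.5; light friction (0.06 N m), stays where it is left
- wing_b (a point): middle of the black wing grip on that screw: a bar 60 mm long (x axis), 16 mm wide (y), 22 mm high (11 mm above and below this point). It turns, rises and sinks with the screw: its underside is 21 mm above the lug when the screw is at 0, 4 to 8 mm more on the wound-up foot
- foot_b: foot of that screw: 30 mm round rubber dome, which does not turn, on a threaded spindle; origin at its lowest point, z along the spindle. The rubber gives about 1 mm under the scale's weight, so a foot within about 0.8 mm of the others in length carries its share
- knob_c (a joint): turn (rad) of the levelling screw at the scale's back right (+x, -y of its frame) corner: grows clockwise seen from above, which drives the foot down and lifts that corner, 1.6 mm a rad. Equal values = equally long feet; three feet start at 0 and the wound-up one at -4.8 to -2.6 (4 to 8 mm short). Stops at -6.9 and 2.5; light friction (0.06 N m), stays where it is left
- wing_c (a point): middle of the black wing grip on that screw: a bar 60 mm long (x axis), 16 mm wide (y), 22 mm high (11 mm above and below this point). It turns, rises and sinks with the screw: its underside is 21 mm above the lug when the screw is at 0, 4 to 8 mm more on the wound-up foot
- foot_c: foot of that screw: 30 mm round rubber dome, which does not turn, on a threaded spindle; origin at its lowest point, z along the spindle. The rubber gives about 1 mm under the scale's weight, so a foot within about 0.8 mm of the others in length carries its share
- knob_d (a joint): turn (rad) of the levelling screw at the scale's back left (+x, +y of its frame) corner: grows clockwise seen from above, which drives the foot down and lifts that corner, 1.6 mm a rad. Equal values = equally long feet; three feet start at 0 and the wound-up one at -4.8 to -2.6 (4 to 8 mm short). Stops at -6.9 and 2.5; light friction (0.06 N m), stays where it is left
- wing_d (a point): middle of the black wing grip on that screw: a bar 60 mm long (x axis), 16 mm wide (y), 22 mm high (11 mm above and below this point). It turns, rises and sinks with the screw: its underside is 21 mm above the lug when the screw is at 0, 4 to 8 mm more on the wound-up foot
- foot_d: foot of that screw: 30 mm round rubber dome, which does not turn, on a threaded spindle; origin at its lowest point, z along the spindle. The rubber gives about 1 mm under the scale's weight, so a foot within about 0.8 mm of the others in length carries its share
- honey_jar_mid (a point): glass honey jar with a grey metal lid, closed, 60 mm across, 86 mm tall, about 0.27 kg, standing on the worktop; the point is half-way up (43 mm) on its axis, z up
- tomato_tin_mid (a point): bystander: food tin 57 mm across, 72 mm tall, middle (36 mm up); it and the jar may stand in each other's place
- espresso_a_mid (a point): bystander: small white espresso cup, 60 mm across, 49 mm tall, middle
- lemon_work_mid (a point): bystander: lemon, 73 x 56 x 55 mm, middle
- coffee_scoop_mid (a point): bystander: steel coffee scoop, 146 mm long, middle
Things that resemble listed ones, but are neither listed nor needed, are in the scene too. Leave any blue look-alike of the part that bears honey_jar_mid alone.

How it is judged:
By the outcome, as a careful person would: the job done as asked, in the order asked, and still so for the second after the job is handed in, with the robot touching nothing.
It also fails if it takes over 72 s, if anything falls off the work surface, if the arm or the gripper's body presses on something with over 40 N, if the wrist force passes 120 N, or if a joint passes its speed limit or range.

## Working session

There is one attempt and no reset: what is moved stays moved. The work goes in short steps, Python scripts to look and compute and a tool call to move; the robot and the scene stay as the last step left them, time stands still between calls to the robot, and variables do not carry over. Pictures are saved under pics/ and viewed, at most 10 in all, crops included, and the job is handed in when it is done.

Besides the shell and the picture viewer there is one more tool, called after "Call:" in YAML: its name, and indented under it one key for each argument. play_rows: Moves the arm, as the interface text tells. Its arguments: {"type":"object","properties":{"targets":{"type":"array","items":{"type":"object","properties":{"grip":{"type":"number"},"linear":{"type":"array","items":{"type":"number"}},"delta_rot":{"type":"array","items":{"type":"number"}}}}},"force":{"type":"number"}},"required":["targets"]}

```bash
mkdir -p pics; ls
cat > h.py <<'E'
import numpy as np, cv2
from workcell import bot
def K(p):
    h,w=p["range_z"].shape; f=h/2/np.tan(np.radians(p["fov_y"])/2)
    return np.array([[f,0,p["cx"]],[0,f,p["cy"]],[0,0,1.]])
def cloud(p):
    h,w=p["range_z"].shape
    u,v=np.meshgrid(np.arange(w),np.arange(h))
    q=cv2.undistortPoints(np.stack([u,v],-1).reshape(-1,1,2).astype(float),K(p),np.array(p["dist_coeffs"],float)).reshape(h,w,2)
    z=p["range_z"].astype(float)
    c=np.stack([q[...,0]*z,-q[...,1]*z,-z,np.ones_like(z)],-1)
    W=c@np.linalg.inv(p["world_to_cam"]).T
    W=W[...,:3]; W[z==0]=np.nan
    return W
def ray(p,px):
    q=cv2.undistortPoints(np.array(px,float).reshape(-1,1,2),K(p),np.array(p["dist_coeffs"],float)).reshape(2)
    M=np.linalg.inv(p["world_to_cam"]); d=M[:3,:3]@np.array([q[0],-q[1],-1]); return M[:3,3],d
def atz(p,px,z):
    o,d=ray(p,px); return o+d*(z-o[2])/d[2]
def proj(p,X):
    c=np.asarray(p["world_to_cam"])@np.append(X,1); 
    return cv2.projectPoints(np.array([[c[0],-c[1],-c[2]]]),np.zeros(3),np.zeros(3),K(p),np.array(p["dist_coeffs"],float))[0].reshape(2)
def save(p,n,crop=None,s=1):
    im=p["color"][...,::-1]
    if crop: l,t,r,b=crop; im=im[t:b,l:r]
    cv2.imwrite("pics/"+n,cv2.resize(im,None,fx=s,fy=s,interpolation=cv2.INTER_CUBIC))
E
python3 - <<'E'
from h import *
np.set_printoptions(precision=4,suppress=True)
P={n:bot.camera(n) for n in("top","side")}
for n,p in P.items():
    W=cloud(p); M=np.linalg.inv(p["world_to_cam"]); print(n,M[:3,3],-M[:3,2],p["fov_y"])
    for t in("wing_a","honey_jar_mid","tomato_tin_mid","pan","scale","espresso_a_mid","lemon_work_mid","coffee_scoop_mid"):
        for d in bot.pinpoint(p,t):
            c,r=d["pixel"];ci,ri=int(round(c)),int(round(r))
            x=W[ri,ci] if 0<=ri<384 and 0<=ci<512 else None
            print(t,round(d["conf"],2),np.round([c,r],1),x)
    np.savez("/tmp/%s.npz"%n,W=W,color=p["color"])
im=np.vstack([P["top"]["color"],P["side"]["color"]])[...,::-1]
cv2.imwrite("pics/a.png",cv2.resize(im,None,fx=.78,fy=.78))
print(bot.get_obs())
E
```

```text
pics
top [ 0.4357 -0.0091  1.5812] [ 0.0648 -0.0026 -0.9979] 44.36610453177708
wing_a 0.65 [311.  168.3] [ 0.6043 -0.1942  0.0951]
wing_a 0.51 [261.5 156. ] [ 0.6395 -0.038   0.1045]
wing_a 0.48 [249.5 206.1] [ 0.4814 -0.0019  0.0978]
wing_a 0.46 [301.  221.5] [ 0.4326 -0.1727  0.0028]
honey_jar_mid 0.95 [130.2 168.7] [0.596  0.3842 0.0843]
honey_jar_mid 0.65 [134.3 198.3] [0.5028 0.3668 0.0919]
honey_jar_mid 0.57 [198.  171.4] [0.5921 0.166  0.0811]
tomato_tin_mid 0.81 [193.9 214.8] [0.4515 0.1781 0.0656]
pan 0.78 [280.7 183.7] [ 0.5542 -0.1007  0.0699]
scale 0.77 [281.5 183.8] [ 0.5541 -0.1039  0.0714]
espresso_a_mid 0.52 [221.5 236.9] [0.3817 0.0875 0.0571]
espresso_a_mid 0.51 [169.7 169.6] [0.6015 0.2678 0.0144]
lemon_work_mid 0.75 [219.5 236.4] [0.3849 0.0939 0.0581]
coffee_scoop_mid 0.48 [380.1 226.1] [ 0.4219 -0.4339  0.0212]
side [-0.143   1.0883  1.0068] [ 0.425  -0.6837 -0.5932] 46.557594646641064
honey_jar_mid 0.87 [197.  268.2] [0.4767 0.3981 0.0586]
honey_jar_mid 0.84 [216.1 218.2] [0.5618 0.1873 0.062 ]
honey_jar_mid 0.66 [160.9 261.6] [0.5832 0.434  0.0558]
tomato_tin_mid 0.51 [241.8 235.9] [0.4397 0.2163 0.0636]
espresso_a_mid 0.91 [192.3 241. ] [0.5796 0.2949 0.0337]
lemon_work_mid 0.51 [277.  231.7] [0.1488 0.5345 0.4557]
coffee_scoop_mid 0.42 [331.4 160.6] [ 0.4269 -0.4507 -0.0084]
{'time': 0.9, 'q': array([70.4717,  4.9766, 10.0781, 95.1002, -0.0014, 90.0002]), 'qd': array([-0.0905,  0.0001, -0.045 , -0.0265, -0.0383,  0.0385]), 'joint_efforts': array([  0.0006, -52.0101,  46.4854,   0.0017,  -0.0001,   0.    ]), 'ee_pos': array([0.1839, 0.5183, 0.2086]), 'tcp_rot': array([179.9988,   0.0014, 160.4715]), 'wrist_force': array([0.0463, 0.869 , 0.0197]), 'torque': array([-0.0071,  0.0025,  0.0063]), 'grasp_force': 0.0, 'opening': 0.08548471305893035}
```

View pics/a.png

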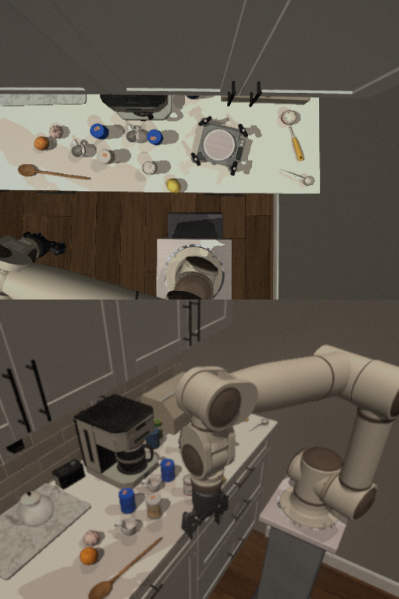

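Run:
```python
from h import *
np.set_printoptions(precision=4,suppress=True)
p=bot.camera("top")
save(p,"b.png",(110,140,340,250),3.4)
W=cloud(p)
# cloud regions
for n,(c,r) in dict(jar=(134,198),tin=(194,215)).items():
    w=W[r-16:r+17,c-16:c+17].reshape(-1,3); w=w[np.isfinite(w[:,0])]
    top=w[(w[:,2]>.05)]; zt=np.percentile(top[:,2],90); t=top[top[:,2]>zt-.012]
    print(n,zt,t[:,:2].min(0),t[:,:2].max(0),t[:,:2].mean(0),len(t))
w=W.reshape(-1,3); w=w[np.isfinite(w[:,0])]
d=np.hypot(w[:,0]-.5541,w[:,1]+.102)
pan=w[(d<.055)&(w[:,2]>.05)&(w[:,2]<.09)]
A=np.c_[pan[:,:2]-[.554,-.102],np.ones(len(pan))]; s=np.linalg.lstsq(A,pan[:,2],rcond=None)[0]
print("pan plane",s,len(pan),np.std(A@s-pan[:,2]))
hi=w[(d<.18)&(d>.06)&(w[:,2]>.082)]
from scipy.cluster.hierarchy import fcluster,linkage
l=fcluster(linkage(hi),.015,'distance')
for k in set(l):
    g=hi[l==k]
    if len(g)>10:
        m=np.median(g,0);u,S,v=np.linalg.svd(g[:,:2]-g[:,:2].mean(0),full_matrices=False)
        mid=(g[:,:2].max(0)+g[:,:2].min(0))/2
        pr=(g[:,:2]-mid)@v[0]
        print(len(g),g.mean(0),mid,"z",np.percentile(g[:,2],[10,50,90]),"ang",np.degrees(np.arctan2(v[0,1],v[0,0])),np.ptp(pr),np.ptp((g[:,:2]-mid)@v[1]))
```

```text
jar 0.08974134861061485 [0.468  0.3408] [0.5226 0.4019] [0.4969 0.3707] 268
tin 0.07432573594518321 [0.4256 0.1615] [0.4802 0.2168] [0.4535 0.1896] 245
pan plane [0.0476 0.0333 0.0709] 907 0.0034459941881458686
21372 [ 0.674  -0.1009  0.892 ] [ 0.6549 -0.1016] z [0.6271 0.9382 1.0702] ang -91.33188584553697 0.2749137353134524 0.053454240041205484
96 [ 0.4878 -0.0027  0.0976] [ 0.4879 -0.0017] z [0.0934 0.0978 0.1018] ang -148.01592992377317 0.05769634510656728 0.01764742416629169
101 [ 0.6424 -0.0393  0.1019] [ 0.6427 -0.0397] z [0.0978 0.1021 0.1074] ang 121.79930597652866 0.05911157180988859 0.017212193154213504
106 [ 0.4551 -0.1582  0.0969] [ 0.4549 -0.1591] z [0.0913 0.097  0.1021] ang 165.0991234918159 0.059179881473828425 0.017822881341139372
103 [ 0.6071 -0.1939  0.0971] [ 0.6075 -0.1945] z [0.0915 0.0967 0.1023] ang -147.623142985321 0.0594054213054352 0.01753565506840698
```

View pics/b.png

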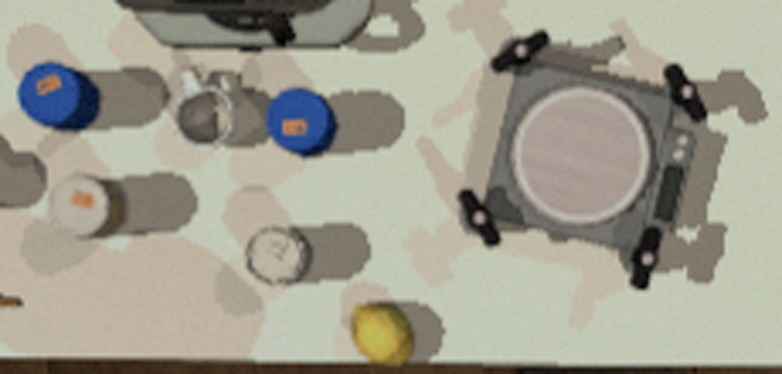

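Foot a, at (0.455, −0.159), is the wound-up one. Both the pan tilt and its wing angle say so, at about −3.9 rad, so it needs about 223° clockwise. The jar is the grey-lid one at (0.497, 0.371).

Call:
play_rows:
  targets:
    - {"grip":0,"linear":[2,-5,0],"delta_rot":[0,0,0]}
    - {"grip":60,"linear":[4,-9.5,0],"delta_rot":[0,0,0.02]}
    - {"grip":135,"linear":[5.8,-14,0],"delta_rot":[0,0,0.04]}
    - {"grip":135,"linear":[7.6,-18.5,0],"delta_rot":[0,0,0.06]}
    - {"grip":135,"linear":[9.4,-23,0],"delta_rot":[0,0,0.08]}
    - {"grip":135,"linear":[11.2,-27.5,0],"delta_rot":[0,0,0.08]}
    - {"grip":135,"linear":[13,-32,0],"delta_rot":[0,0,0.08]}
    - {"grip":135,"linear":[14.8,-36.5,0],"delta_rot":[0,0,0.08]}
    - {"grip":135,"linear":[16.6,-41,0],"delta_rot":[0,0,0.08]}
    - {"grip":135,"linear":[18.4,-45.5,0],"delta_rot":[0,0,0.08]}
  force: 25

```text
time: 1.95
ee_pos: [0.3681, 0.0614, 0.209]
tcp_rot: [180.0, 0.1, 165.1]
wrist_force: [2.1, 0.3, -0.0]
opening: 0.0402
grasp_force: 0.0
```

Call:
play_rows:
  targets:
    - {"grip":135,"linear":[1.8,-4.5,0],"delta_rot":[0,0,0]}
    - {"grip":135,"linear":[3.6,-9,0],"delta_rot":[0,0,0]}
    - {"grip":135,"linear":[5.4,-13.5,0],"delta_rot":[0,0,0]}
    - {"grip":135,"linear":[7.2,-18,0],"delta_rot":[0,0,0]}
    - {"grip":135,"linear":[8.7,-22.2,0],"delta_rot":[0,0,0]}
    - {"grip":135,"linear":[8.7,-22.2,-3]}
    - {"grip":135,"linear":[8.7,-22.2,-6]}
    - {"grip":135,"linear":[8.7,-22.2,-6]}
    - {"grip":135,"linear":[8.7,-22.2,-6]}

```text
validation failed for argument at $.ta...
```

Run:
```python
from h import *
o=bot.get_obs(); print(o["time"],o["q"],o["ee_pos"],o["tcp_rot"],o["opening"],o["wrist_force"])
```

```text
1.95 [ 9.47040988e+00 -1.90308968e+01 -1.14956543e+01  9.74585512e+01
  3.13297011e-03  2.44074424e+01] [0.36811619 0.06142316 0.20896056] [1.79965456e+02 6.85427560e-02 1.65062949e+02] 0.04015980375246007 [ 2.08648577  0.34032526 -0.038801  ]
```

Call:
play_rows:
  targets:
    - {"grip":135,"linear":[1.8,-4.5,0],"delta_rot":[0,0,0]}
    - {"grip":135,"linear":[3.6,-9,0],"delta_rot":[0,0,0]}
    - {"grip":135,"linear":[5.4,-13.5,0],"delta_rot":[0,0,0]}
    - {"grip":135,"linear":[7.2,-18,0],"delta_rot":[0,0,0]}
    - {"grip":135,"linear":[8.7,-22.2,0],"delta_rot":[0,0,0]}
    - {"grip":135,"linear":[8.7,-22.2,-3],"delta_rot":[0,0,0]}
    - {"grip":135,"linear":[8.7,-22.2,-7],"delta_rot":[0,0,0]}
    - {"grip":135,"linear":[8.7,-22.2,-7],"delta_rot":[0,0,0]}

```text
time: 2.75
ee_pos: [0.4522, -0.1582, 0.1336]
tcp_rot: [180.0, -0.5, 165.0]
wrist_force: [-1.1, 0.4, -0.7]
opening: 0.04
grasp_force: 0.0
```

Run:
```python
from h import *
np.set_printoptions(precision=3,suppress=True)
o=bot.get_obs(); print(o["time"],o["q"],o["ee_pos"],o["tcp_rot"],o["opening"],o["wrist_force"])
for n in("top","side"):
    p=bot.camera(n); c=proj(p,[.455,-.159,.09]); print(n,c)
    c=c.astype(int); save(p,"c_%s.png"%n,(c[0]-60,c[1]-45,c[0]+60,c[1]+45),5)
i=[cv2.imread("pics/c_%s.png"%n) for n in("top","side")]
cv2.imwrite("pics/c.png",cv2.resize(np.hstack(i),None,fx=.66,fy=.66))
```

```text
2.75 [-19.278  -5.077  -8.272  87.277   0.001  -4.282] [ 0.452 -0.158  0.134] [179.963  -0.47  165.004] 0.04001255144496299 [-1.107  0.445 -0.657]
top [299.553 214.965]
side [294.322 171.788]
```

View pics/c.png

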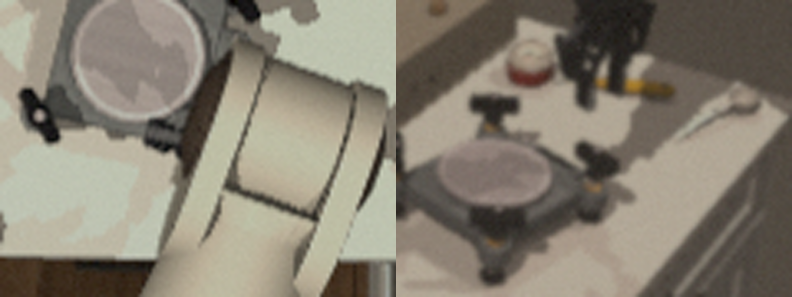

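Call:
play_rows:
  targets:
    - {"grip":135,"linear":[0,0,-2],"delta_rot":[0,0,0]}
    - {"grip":135,"linear":[0,0,-4.5],"delta_rot":[0,0,0]}
    - {"grip":135,"linear":[0,0,-6],"delta_rot":[0,0,0]}
    - {"grip":135,"linear":[0,0,-6.7],"delta_rot":[0,0,0]}
    - {"grip":180,"linear":[0,0,-6.7],"delta_rot":[0,0,0]}
    - {"grip":225,"linear":[0,0,-6.7],"delta_rot":[0,0,0]}
    - {"grip":255,"linear":[0,0,-6.7],"delta_rot":[0,0,0]}
    - {"grip":255,"linear":[0,0,-6.7],"delta_rot":[0,0,0]}
  force: 25

```text
time: 3.65
ee_pos: [0.4554, -0.1589, 0.0728]
tcp_rot: [-180.0, 0.1, 165.1]
wrist_force: [-0.5, -0.4, 5.4]
opening: 0.0146
grasp_force: 25.0
```

Call:
play_rows:
  targets:
    - {"grip":255,"linear":[0.02,0.01,0],"delta_rot":[0,0,-0.1]}
    - {"grip":255,"linear":[0.03,0.02,0],"delta_rot":[0,0,-0.23]}
    - {"grip":255,"linear":[0.05,0.03,0],"delta_rot":[0,0,-0.36]}
    - {"grip":255,"linear":[0.06,0.04,0],"delta_rot":[0,0,-0.49]}
    - {"grip":255,"linear":[0.08,0.05,0],"delta_rot":[0,0,-0.62]}
    - {"grip":255,"linear":[0.09,0.06,0],"delta_rot":[0,0,-0.75]}
    - {"grip":255,"linear":[0.1,0.07,0],"delta_rot":[0,0,-0.88]}
    - {"grip":255,"linear":[0.11,0.08,0],"delta_rot":[0,0,-1.0]}
    - {"grip":255,"linear":[0.12,0.08,0],"delta_rot":[0,0,-1.1]}
    - {"grip":255,"linear":[0.12,0.08,0],"delta_rot":[0,0,-1.14]}

```text
time: 4.65
ee_pos: [0.4546, -0.1598, 0.0728]
tcp_rot: [-179.8, 0.2, 99.4]
wrist_force: [-12.3, -10.7, 10.8]
opening: 0.0144
grasp_force: 25.5
```

Call:
play_rows:
  targets:
    - {"grip":255,"linear":[-0.03,-0.02,0],"delta_rot":[0,0,-0.1]}
    - {"grip":255,"linear":[-0.06,-0.04,0],"delta_rot":[0,0,-0.23]}
    - {"grip":255,"linear":[-0.08,-0.06,0],"delta_rot":[0,0,-0.36]}
    - {"grip":255,"linear":[-0.1,-0.08,0],"delta_rot":[0,0,-0.49]}
    - {"grip":255,"linear":[-0.1,-0.08,0],"delta_rot":[0,0,-0.62]}
    - {"grip":255,"linear":[-0.1,-0.08,0],"delta_rot":[0,0,-0.75]}
    - {"grip":255,"linear":[-0.1,-0.08,0],"delta_rot":[0,0,-0.88]}
    - {"grip":255,"linear":[-0.1,-0.08,0],"delta_rot":[0,0,-1.0]}
    - {"grip":255,"linear":[-0.1,-0.08,0],"delta_rot":[0,0,-1.1]}
    - {"grip":255,"linear":[-0.1,-0.08,0],"delta_rot":[0,0,-1.14]}

```text
time: 5.65
ee_pos: [0.4524, -0.1583, 0.0726]
tcp_rot: [-179.8, 0.2, 34.2]
wrist_force: [-18.0, 2.0, 15.7]
opening: 0.0145
grasp_force: 26.4
```

Call:
play_rows:
  targets:
    - {"grip":200,"linear":[0,0,0],"delta_rot":[0,0,0]}
    - {"grip":135,"linear":[0,0,0],"delta_rot":[0,0,0]}
    - {"grip":135,"linear":[0,0,1],"delta_rot":[0,0,0]}
    - {"grip":135,"linear":[0,0,3],"delta_rot":[0,0,0]}
    - {"grip":135,"linear":[0,0,6],"delta_rot":[0,0,0]}
    - {"grip":135,"linear":[0,-4,8],"delta_rot":[0,0,0.14]}
    - {"grip":135,"linear":[0,-8,8],"delta_rot":[0,0,0.28]}
    - {"grip":135,"linear":[0,-12,8],"delta_rot":[0,0,0.42]}
    - {"grip":135,"linear":[0,-16,8],"delta_rot":[0,0,0.56]}
    - {"grip":135,"linear":[0,-19,8],"delta_rot":[0,0,0.7]}

```text
time: 6.65
ee_pos: [0.455, -0.351, 0.1523]
tcp_rot: [179.9, 0.0, 74.8]
wrist_force: [0.3, 0.2, 0.9]
opening: 0.0403
grasp_force: 0.0
```

```bash
cat > m.py <<'E'
from h import *
from scipy.cluster.hierarchy import fcluster,linkage
np.set_printoptions(precision=4,suppress=True)
def measure(n=3):
    ps=[bot.camera("top") for _ in range(n)]
    w=np.concatenate([cloud(p).reshape(-1,3) for p in ps]); w=w[np.isfinite(w[:,0])]
    d=np.hypot(w[:,0]-.548,w[:,1]+.099)
    pan=w[(d<.055)&(w[:,2]>.05)&(w[:,2]<.09)]
    A=np.c_[pan[:,:2]-[.548,-.099],np.ones(len(pan))]; s=np.linalg.lstsq(A,pan[:,2],rcond=None)[0]
    print("pan plane",s,len(pan))
    tb=w[(d>.15)&(d<.25)&(abs(w[:,2])<.015)]; A=np.c_[tb[:,:2],np.ones(len(tb))]; print("table",np.linalg.lstsq(A,tb[:,2],rcond=None)[0])
    hi=w[(d<.18)&(d>.06)&(w[:,2]>.084)&(w[:,2]<.13)]
    l=fcluster(linkage(hi),.012,'distance')
    for k in set(l):
        g=hi[l==k]
        if len(g)>30:
            m=g[:,:2].mean(0);v=np.linalg.svd(g[:,:2]-m,full_matrices=False)[2]
            e=(g[:,:2]-m)@v.T
            print(len(g),g.mean(0),(g[:,:2].max(0)+g[:,:2].min(0))/2,"z",np.median(g[:,2]),"ang",np.degrees(np.arctan2(v[0,1],v[0,0]))%180,np.ptp(e,axis=0))
    return ps[-1]
E
python3 - <<'E'
from m import *
p=measure()
o=bot.get_obs(); print(o["time"],o["q"],o["wrist_force"])
save(p,"d.png",(230,140,350,250),5)
E
```

```text
pan plane [0.0184 0.0093 0.0707] 2731
table [-0.0001 -0.0009  0.0008]
285 [ 0.4563 -0.1568  0.098 ] [ 0.4564 -0.1566] z 0.09854319727137106 ang 35.3843282105546 [0.0559 0.0181]
308 [ 0.6088 -0.1928  0.0972] [ 0.6091 -0.1939] z 0.09761452571017415 ang 31.728401890409486 [0.0589 0.0171]
285 [ 0.4901 -0.0013  0.0978] [ 0.4895 -0.0017] z 0.09799622394542151 ang 32.27352479814289 [0.0588 0.017 ]
294 [ 0.6449 -0.0378  0.0992] [ 0.6446 -0.0382] z 0.0994262987746799 ang 121.77842649741139 [0.0592 0.0179]
6.8 [-37.5976   7.4895   6.5054  89.0172  -0.0013  67.9951] [-1.3124 -0.4513  0.2257]
```

View pics/d.png

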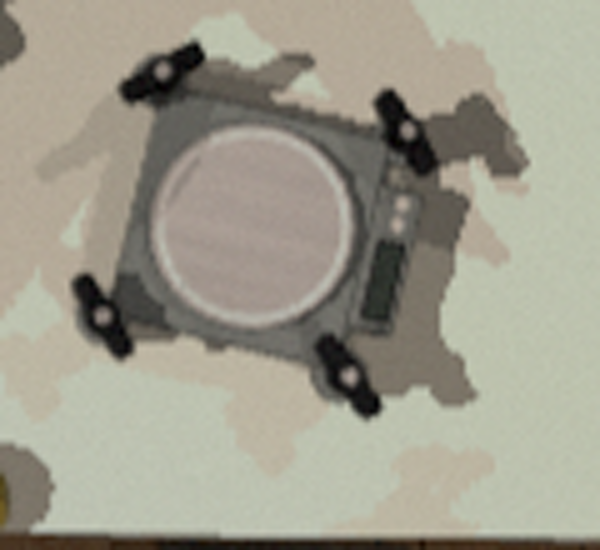

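Call:
play_rows:
  targets:
    - {"grip":135,"linear":[0,0,0],"delta_rot":[0,0,0.14]}
    - {"grip":135,"linear":[0,0,0],"delta_rot":[0,0,0.28]}
    - {"grip":135,"linear":[0,0,0],"delta_rot":[0,0,0.42]}
    - {"grip":135,"linear":[0,0,0],"delta_rot":[0,0,0.56]}
    - {"grip":135,"linear":[0,0,0],"delta_rot":[0,0,0.7]}
    - {"grip":135,"linear":[0,2,0],"delta_rot":[0,0,0.84]}
    - {"grip":135,"linear":[0,4,0],"delta_rot":[0,0,0.98]}
    - {"grip":135,"linear":[0.1,6,0],"delta_rot":[0,0,1.12]}
    - {"grip":135,"linear":[0.1,8,0],"delta_rot":[0,0,1.26]}
    - {"grip":135,"linear":[0.12,10,0],"delta_rot":[0,0,1.4]}

```text
time: 7.8
ee_pos: [0.4563, -0.2469, 0.1524]
tcp_rot: [180.0, 0.0, 155.0]
wrist_force: [-0.5, 0.8, 1.1]
opening: 0.04
grasp_force: 0.0
```

Call:
play_rows:
  targets:
    - {"grip":135,"linear":[0,2,0],"delta_rot":[0,0,0.14]}
    - {"grip":135,"linear":[0,4,0],"delta_rot":[0,0,0.28]}
    - {"grip":135,"linear":[0,6,0],"delta_rot":[0,0,0.42]}
    - {"grip":135,"linear":[0,8,0],"delta_rot":[0,0,0.56]}
    - {"grip":135,"linear":[0,9.2,0],"delta_rot":[0,0,0.7]}
    - {"grip":135,"linear":[0,9.2,0],"delta_rot":[0,0,0.84]}
    - {"grip":135,"linear":[0,9.2,0],"delta_rot":[0,0,0.98]}
    - {"grip":135,"linear":[0,9.2,0],"delta_rot":[0,0,1.054]}
    - {"grip":135,"linear":[0,9.2,-1],"delta_rot":[0,0,1.054]}
    - {"grip":135,"linear":[0,9.2,-2],"delta_rot":[0,0,1.054]}

```text
time: 8.8
ee_pos: [0.4563, -0.1561, 0.1312]
tcp_rot: [-180.0, 0.0, -145.0]
wrist_force: [-0.2, 0.4, -0.1]
opening: 0.04
grasp_force: 0.0
```

Call:
play_rows:
  targets:
    - {"grip":135,"linear":[0,0,-2],"delta_rot":[0,0,0]}
    - {"grip":135,"linear":[0,-0.05,-4],"delta_rot":[0,0,0]}
    - {"grip":135,"linear":[0,-0.05,-5.5],"delta_rot":[0,0,0]}
    - {"grip":135,"linear":[0,-0.05,-6],"delta_rot":[0,0,0]}
    - {"grip":180,"linear":[0,-0.05,-6],"delta_rot":[0,0,0]}
    - {"grip":225,"linear":[0,-0.05,-6],"delta_rot":[0,0,0]}
    - {"grip":255,"linear":[0,-0.05,-6],"delta_rot":[0,0,0]}
    - {"grip":255,"linear":[0,-0.05,-6],"delta_rot":[0,0,0]}

```text
time: 9.6
ee_pos: [0.4557, -0.1563, 0.0721]
tcp_rot: [179.9, 0.0, -144.9]
wrist_force: [-4.2, 5.6, -0.6]
opening: 0.0143
grasp_force: 25.2
```

Call:
play_rows:
  targets:
    - {"grip":255,"linear":[0,0,0],"delta_rot":[0,0,-0.1]}
    - {"grip":255,"linear":[0,0,0],"delta_rot":[0,0,-0.23]}
    - {"grip":255,"linear":[0,0,0],"delta_rot":[0,0,-0.36]}
    - {"grip":255,"linear":[0,0,0],"delta_rot":[0,0,-0.5]}
    - {"grip":255,"linear":[0,0,0],"delta_rot":[0,0,-0.64]}
    - {"grip":255,"linear":[0,0,0],"delta_rot":[0,0,-0.78]}
    - {"grip":255,"linear":[0,0,0],"delta_rot":[0,0,-0.92]}
    - {"grip":255,"linear":[0,0,0],"delta_rot":[0,0,-1.06]}
    - {"grip":255,"linear":[0,0,0],"delta_rot":[0,0,-1.2]}
    - {"grip":255,"linear":[0,0,0],"delta_rot":[0,0,-1.3]}

```text
time: 10.6
ee_pos: [0.4565, -0.1566, 0.0721]
tcp_rot: [179.9, -0.0, 140.3]
wrist_force: [0.7, 4.0, -4.3]
opening: 0.0151
grasp_force: 24.9
```

Call:
play_rows:
  targets:
    - {"grip":255,"linear":[0,0,0],"delta_rot":[0,0,-0.1]}
    - {"grip":255,"linear":[0,0,0],"delta_rot":[0,0,-0.2]}
    - {"grip":255,"linear":[0,0,0],"delta_rot":[0,0,-0.3]}
    - {"grip":255,"linear":[0,0,0],"delta_rot":[0,0,-0.3]}

```text
time: 11.0
ee_pos: [0.4564, -0.1567, 0.0721]
tcp_rot: [179.9, -0.0, 123.4]
wrist_force: [0.3, 3.6, -3.0]
opening: 0.0148
grasp_force: 25.0
```

Call:
play_rows:
  targets:
    - {"grip":200,"linear":[0,0,0],"delta_rot":[0,0,0]}
    - {"grip":135,"linear":[0,0,0],"delta_rot":[0,0,0]}
    - {"grip":135,"linear":[0,0,0],"delta_rot":[0,0,0]}
    - {"grip":135,"linear":[0,0,2],"delta_rot":[0,0,0]}
    - {"grip":100,"linear":[0,0,5],"delta_rot":[0,0,0]}
    - {"grip":60,"linear":[0,0,9],"delta_rot":[0,0,0]}
    - {"grip":60,"linear":[0,4,12],"delta_rot":[0,0,0]}
    - {"grip":60,"linear":[0,8,13],"delta_rot":[0,0,0]}
    - {"grip":60,"linear":[0,12,13],"delta_rot":[0,0,0]}
    - {"grip":60,"linear":[0,16,13],"delta_rot":[0,0,0]}

```text
time: 12.0
ee_pos: [0.4564, 0.0041, 0.2025]
tcp_rot: [179.9, 0.1, 123.5]
wrist_force: [-0.0, -0.2, -0.2]
opening: 0.0652
grasp_force: 0.0
```

Call:
play_rows:
  targets:
    - {"grip":60,"linear":[0,4,0],"delta_rot":[0,0,0]}
    - {"grip":60,"linear":[0,8,0],"delta_rot":[0,0,0]}
    - {"grip":60,"linear":[0,12,0],"delta_rot":[0,0,0]}
    - {"grip":60,"linear":[0,16,0],"delta_rot":[0,0,0]}
    - {"grip":60,"linear":[0,20,0],"delta_rot":[0,0,0]}
    - {"grip":60,"linear":[0,20,0],"delta_rot":[0,0,0]}

```text
time: 12.6
ee_pos: [0.456, 0.2065, 0.2013]
tcp_rot: [180.0, -0.0, 123.7]
wrist_force: [0.3, 0.1, -0.2]
opening: 0.0652
grasp_force: 0.0
```

Run:
```python
from m import *
p=measure(5)
o=bot.get_obs(); print(o["time"],o["q"],o["ee_pos"],o["opening"])
W=np.load("/tmp/top.npz")["W"].reshape(-1,3); W=W[np.isfinite(W[:,0])]
jc=np.array([.497,.371])
r=W[:,:2]-jc; d=np.hypot(*r.T); m=(d>.034)&(d<.13)&(W[:,2]>.015)&(W[:,2]<.3)
a=np.degrees(np.arctan2(r[:,1],r[:,0]))
for k in range(-180,180,20):
    q=m&(a>=k)&(a<k+20)
    print(k,q.sum(),(d[q].min(),W[q][:,2].max()) if q.any() else "")
C=np.load("/tmp/top.npz")["color"]
cv2.imwrite("pics/e.png",cv2.resize(C[150:240,70:190,::-1],None,fx=5,fy=5,interpolation=cv2.INTER_CUBIC))
```

```text
pan plane [-0.0036  0.0002  0.0708] 4559
table [-0.0003 -0.0009  0.001 ]
470 [ 0.4912 -0.0008  0.098 ] [ 0.491  -0.0017] z 0.09810374569632396 ang 32.2579671622002 [0.0582 0.02  ]
503 [ 0.6465 -0.0366  0.0977] [ 0.6471 -0.0366] z 0.09788316323570556 ang 122.31101534847271 [0.0605 0.019 ]
511 [ 0.6104 -0.192   0.0976] [ 0.6105 -0.1912] z 0.09820351827262708 ang 31.817097166366295 [0.0585 0.0195]
487 [ 0.4586 -0.1559  0.098 ] [ 0.4581 -0.1566] z 0.09809883806033626 ang 123.1152477561289 [0.0598 0.0194]
12.85 [23.8834 -2.1544  2.0452 94.1828 -0.0134 80.4675] [0.4564 0.202  0.2018] 0.06539938916221805
-180 0 
-160 0 
-140 0 
-120 0 
-100 0 
-80 4 (np.float64(0.1192895627178404), np.float64(0.052134175410442296))
-60 61 (np.float64(0.10780717989823815), np.float64(0.05325198643895823))
-40 1 (np.float64(0.12576333601108217), np.float64(0.04783255129558106))
-20 0 
0 237 (np.float64(0.07765793268613025), np.float64(0.09312421300153484))
20 106 (np.float64(0.08115678648126695), np.float64(0.09486691003576797))
40 0 
60 35 (np.float64(0.0950837178499907), np.float64(0.05283340919210855))
80 30 (np.float64(0.09535043242896642), np.float64(0.05301289713999391))
100 0 
120 2 (np.float64(0.12346725960964315), np.float64(0.018992639789336074))
140 0 
160 0
```

View pics/e.png

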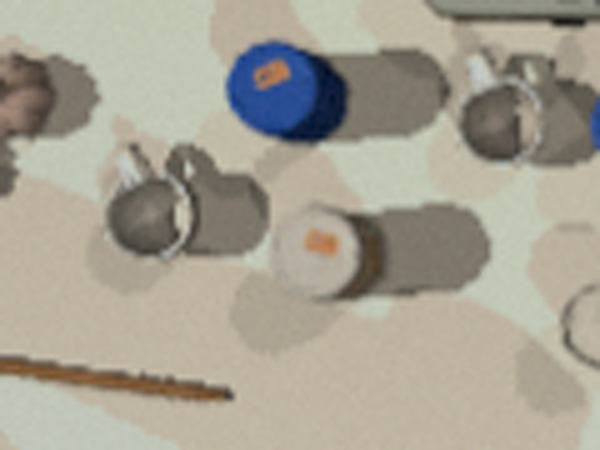

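The scale is level: slope below 0.4% and all four wings at 98 mm. Next is the grey-lid jar, closing along about 110° so the fingers clear the cup and the blue jar.

Call:
play_rows:
  targets:
    - {"grip":0,"linear":[1,4,0],"delta_rot":[0,0,0.14]}
    - {"grip":0,"linear":[2,8,0],"delta_rot":[0,0,0.28]}
    - {"grip":0,"linear":[3,12,0],"delta_rot":[0,0,0.42]}
    - {"grip":0,"linear":[4,16,0],"delta_rot":[0,0,0.56]}
    - {"grip":0,"linear":[4,16.8,0],"delta_rot":[0,0,0.7]}
    - {"grip":0,"linear":[4,16.8,0],"delta_rot":[0,0,0.84]}
    - {"grip":0,"linear":[4,16.8,0],"delta_rot":[0,0,0.98]}
    - {"grip":0,"linear":[4,16.8,0],"delta_rot":[0,0,1.12]}
    - {"grip":0,"linear":[4,16.8,0],"delta_rot":[0,0,1.26]}
    - {"grip":0,"linear":[4,16.8,-3],"delta_rot":[0,0,1.33]}

```text
time: 13.85
ee_pos: [0.4983, 0.3706, 0.1754]
tcp_rot: [179.9, 0.4, -160.1]
wrist_force: [0.6, 0.3, 1.0]
opening: 0.0854
grasp_force: 0.0
```

Run:
```python
from h import *
o=bot.get_obs(); print(o["time"],o["ee_pos"],o["tcp_rot"],o["opening"])
p=bot.camera("side"); c=proj(p,[.496,.371,.09]).astype(int); print(c,proj(p,[.496,.371,.043]))
save(p,"f.png",(max(0,c[0]-70),c[1]-75,c[0]+70,c[1]+45),5)
```

```text
13.85 [0.49830719 0.37056912 0.17542675] [ 179.89630446    0.37451855 -160.12832974] 0.08539077245958208
[196 252] [197.83599213 263.57896422]
```

View pics/f.png

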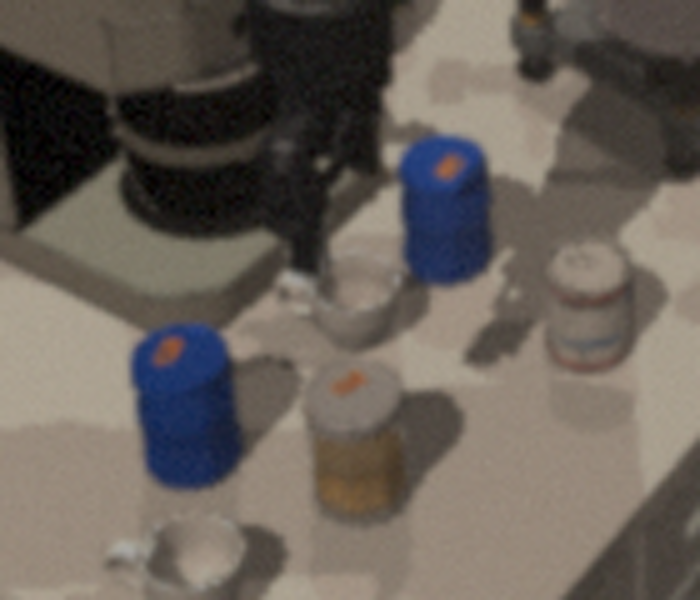

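Call:
play_rows:
  targets:
    - {"grip":0,"linear":[0,0,-3],"delta_rot":[0,0,0]}
    - {"grip":0,"linear":[0,0.1,-6],"delta_rot":[0,0,0]}
    - {"grip":0,"linear":[0,0.1,-9],"delta_rot":[0,0,0]}
    - {"grip":0,"linear":[0,0.1,-11.5],"delta_rot":[0,0,0]}
    - {"grip":0,"linear":[0,0.1,-13.5],"delta_rot":[0,0,0]}
    - {"grip":0,"linear":[0,0.1,-14],"delta_rot":[0,0,0]}
    - {"grip":0,"linear":[0,0.1,-14],"delta_rot":[0,0,0]}

```text
time: 14.6
ee_pos: [0.4963, 0.371, 0.0315]
tcp_rot: [-180.0, -0.1, -160.4]
wrist_force: [0.6, -0.4, 0.2]
opening: 0.0857
grasp_force: 0.0
```

Call:
play_rows:
  targets:
    - {"grip":40,"linear":[0,0,0],"delta_rot":[0,0,0]}
    - {"grip":70,"linear":[0,0,0],"delta_rot":[0,0,0]}
    - {"grip":90,"linear":[0,0,0],"delta_rot":[0,0,0]}
    - {"grip":110,"linear":[0,0,0],"delta_rot":[0,0,0]}
    - {"grip":130,"linear":[0,0,0],"delta_rot":[0,0,0]}
    - {"grip":130,"linear":[0,0,0],"delta_rot":[0,0,0]}
    - {"grip":130,"linear":[0,0,0],"delta_rot":[0,0,0]}
  force: 25

```text
time: 15.3
ee_pos: [0.497, 0.3727, 0.0335]
tcp_rot: [179.9, 0.2, -160.3]
wrist_force: [0.0, 1.4, 6.0]
opening: 0.0592
grasp_force: 26.2
```

Call:
play_rows:
  targets:
    - {"grip":130,"linear":[0,0,0.5],"delta_rot":[0,0,0]}
    - {"grip":130,"linear":[0,0,2],"delta_rot":[0,0,0]}
    - {"grip":130,"linear":[0,0,4.5],"delta_rot":[0,0,0]}
    - {"grip":130,"linear":[0,0,7.5],"delta_rot":[0,0,0]}
    - {"grip":130,"linear":[0,0,10],"delta_rot":[0,0,0]}
    - {"grip":130,"linear":[0,0,12],"delta_rot":[0,0,0]}
    - {"grip":130,"linear":[0,-1.5,12.5],"delta_rot":[0,0,0]}
    - {"grip":130,"linear":[0,-4,12.5],"delta_rot":[0,0,0]}
    - {"grip":130,"linear":[0,-7,12.5],"delta_rot":[0,0,0]}
    - {"grip":130,"linear":[0,-10,12.5],"delta_rot":[0,0,0]}
  force: 35

```text
time: 16.3
ee_pos: [0.4956, 0.27, 0.1561]
tcp_rot: [-180.0, -0.1, -160.3]
wrist_force: [0.5, -0.5, -2.6]
opening: 0.0591
grasp_force: 38.8
```

Call:
play_rows:
  targets:
    - {"grip":130,"linear":[0,-3,0],"delta_rot":[0,0,0]}
    - {"grip":130,"linear":[0,-6,0],"delta_rot":[0,0,0]}
    - {"grip":130,"linear":[0,-9,0],"delta_rot":[0,0,0]}
    - {"grip":130,"linear":[0.5,-12,0],"delta_rot":[0,0,0]}
    - {"grip":130,"linear":[1,-15,0],"delta_rot":[0,0,0]}
    - {"grip":130,"linear":[1.5,-18,0],"delta_rot":[0,0,0]}
    - {"grip":130,"linear":[2,-21,0],"delta_rot":[0,0,0]}
    - {"grip":130,"linear":[3,-24,0],"delta_rot":[0,0,0]}
    - {"grip":130,"linear":[4,-27,0],"delta_rot":[0,0,0]}
    - {"grip":130,"linear":[4.5,-30,0],"delta_rot":[0,0,0]}

```text
time: 17.3
ee_pos: [0.5408, -0.0301, 0.1562]
tcp_rot: [180.0, -0.0, -160.4]
wrist_force: [-0.2, 0.7, -2.3]
opening: 0.0592
grasp_force: 38.7
```

Call:
play_rows:
  targets:
    - {"grip":130,"linear":[0.5,-2.5,0],"delta_rot":[0,0,0]}
    - {"grip":130,"linear":[1,-4.5,0],"delta_rot":[0,0,0]}
    - {"grip":130,"linear":[1,-6,0],"delta_rot":[0,0,0]}
    - {"grip":130,"linear":[1,-6.8,0],"delta_rot":[0,0,0]}
    - {"grip":130,"linear":[1,-6.8,0],"delta_rot":[0,0,0]}
    - {"grip":130,"linear":[1,-6.8,-1],"delta_rot":[0,0,0]}
    - {"grip":130,"linear":[1,-6.8,-2],"delta_rot":[0,0,0]}
    - {"grip":130,"linear":[1,-6.8,-3],"delta_rot":[0,0,0]}
    - {"grip":130,"linear":[1,-6.8,-3],"delta_rot":[0,0,0]}

```text
time: 18.2
ee_pos: [0.5502, -0.0954, 0.1243]
tcp_rot: [179.9, -0.2, -160.3]
wrist_force: [-0.5, -0.8, -2.4]
opening: 0.059
grasp_force: 38.8
```

Run:
```python
from h import *
o=bot.get_obs(); print(o["time"],o["ee_pos"],o["tcp_rot"],o["opening"],o["wrist_force"])
p=bot.camera("side"); c=proj(p,[.552,-.0965,.09]).astype(int); print(c)
for X in([.552,-.0965,.096],[.552,-.0965,.182],[.552,-.0965,.07]): print((proj(p,X)-c+[60,50])*6)
save(p,"g.png",(c[0]-60,c[1]-50,c[0]+60,c[1]+40),6)
```

```text
18.2 [ 0.55024169 -0.09541703  0.12427209] [ 1.79908733e+02 -1.56294999e-01 -1.60288328e+02] 0.05897847484443743 [-0.48189637 -0.82500972 -2.43881702]
[263 171]
[361.04017358 296.47633876]
[364.04360455 176.02050274]
[360.16853806 331.43630345]
```

View pics/g.png

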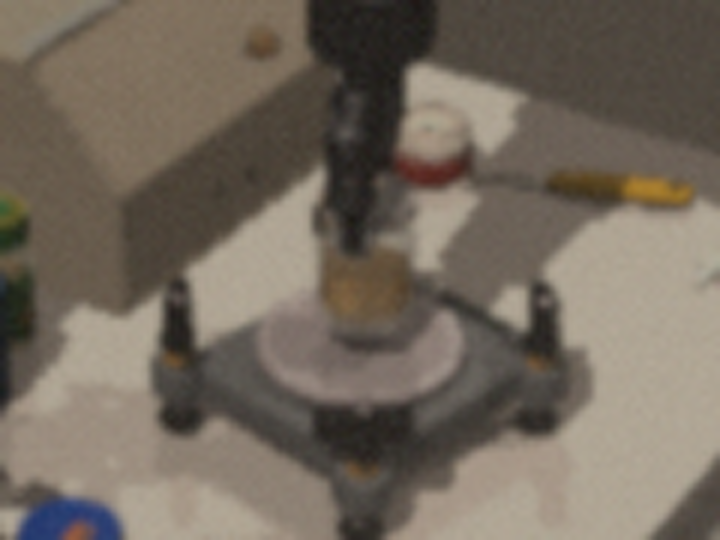

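Call:
play_rows:
  targets:
    - {"grip":130,"linear":[0.1,-0.1,-0.7],"delta_rot":[0,0,0]}
    - {"grip":130,"linear":[0.1,-0.1,-1.2],"delta_rot":[0,0,0]}
    - {"grip":130,"linear":[0.1,-0.1,-1.6],"delta_rot":[0,0,0]}
    - {"grip":130,"linear":[0.1,-0.1,-1.8],"delta_rot":[0,0,0]}
    - {"grip":130,"linear":[0.1,-0.1,-1.9],"delta_rot":[0,0,0]}
    - {"grip":130,"linear":[0.1,-0.1,-2.0],"delta_rot":[0,0,0]}
    - {"grip":130,"linear":[0.1,-0.1,-2.1],"delta_rot":[0,0,0]}
    - {"grip":130,"linear":[0.1,-0.1,-2.1],"delta_rot":[0,0,0]}

```text
time: 19.05
ee_pos: [0.5522, -0.0972, 0.1056]
tcp_rot: [-180.0, 0.0, -160.3]
wrist_force: [-0.5, 0.1, -4.4]
opening: 0.0591
grasp_force: 38.7
```

Call:
play_rows:
  targets:
    - {"grip":130,"linear":[0,0,-0.05],"delta_rot":[0,0,0]}
    - {"grip":130,"linear":[0,0,-0.1],"delta_rot":[0,0,0]}
    - {"grip":130,"linear":[0,0,-0.1],"delta_rot":[0,0,0]}

```text
time: 19.35
ee_pos: [0.5522, -0.0971, 0.1046]
tcp_rot: [-180.0, -0.0, -160.3]
wrist_force: [-0.1, 0.0, -2.9]
opening: 0.059
grasp_force: 38.7
```

Call:
play_rows:
  targets:
    - {"grip":130,"linear":[0,0,-0.05],"delta_rot":[0,0,0]}
    - {"grip":130,"linear":[0,0,-0.1],"delta_rot":[0,0,0]}
    - {"grip":130,"linear":[0,0,-0.1],"delta_rot":[0,0,0]}

```text
time: 19.65
ee_pos: [0.5522, -0.0971, 0.1035]
tcp_rot: [180.0, -0.0, -160.3]
wrist_force: [0.7, -1.4, -2.3]
opening: 0.0594
grasp_force: 38.7
```

Call:
play_rows:
  targets:
    - {"grip":130,"linear":[0,0,-0.05],"delta_rot":[0,0,0]}
    - {"grip":130,"linear":[0,0,-0.08],"delta_rot":[0,0,0]}
    - {"grip":130,"linear":[0,0,-0.08],"delta_rot":[0,0,0]}

```text
time: 19.95
ee_pos: [0.5524, -0.0971, 0.1033]
tcp_rot: [-180.0, 0.0, -160.3]
wrist_force: [-0.6, 0.8, 1.4]
opening: 0.0595
grasp_force: 39.2
```

Call:
play_rows:
  targets:
    - {"grip":72,"linear":[0,0,0],"delta_rot":[0,0,0]}
    - {"grip":60,"linear":[0,0,0],"delta_rot":[0,0,0]}
    - {"grip":40,"linear":[0,0,0],"delta_rot":[0,0,0]}
    - {"grip":10,"linear":[0,0,0],"delta_rot":[0,0,0]}
    - {"grip":0,"linear":[0,0,0],"delta_rot":[0,0,0]}
    - {"grip":0,"linear":[0,0,1],"delta_rot":[0,0,0]}
    - {"grip":0,"linear":[0,0,3],"delta_rot":[0,0,0]}
    - {"grip":0,"linear":[0,0,6],"delta_rot":[0,0,0]}
    - {"grip":0,"linear":[0,0,10],"delta_rot":[0,0,0]}
    - {"grip":0,"linear":[0,0,14],"delta_rot":[0,0,0]}

```text
time: 20.95
ee_pos: [0.5518, -0.0971, 0.2449]
tcp_rot: [-180.0, 0.0, -160.3]
wrist_force: [1.4, 0.3, -0.3]
opening: 0.0857
grasp_force: 0.0
```

Call:
play_rows:
  targets:
    - {"grip":0,"linear":[-2,4,0],"delta_rot":[0,0,0]}
    - {"grip":0,"linear":[-4,8,0],"delta_rot":[0,0,0]}
    - {"grip":0,"linear":[-6,12,0],"delta_rot":[0,0,0]}
    - {"grip":0,"linear":[-8,16,0],"delta_rot":[0,0,0]}
    - {"grip":0,"linear":[-10,20,0],"delta_rot":[0,0,0]}
    - {"grip":0,"linear":[-10,24,0],"delta_rot":[0,0,0]}
    - {"grip":0,"linear":[-10,28,0],"delta_rot":[0,0,0]}
    - {"grip":0,"linear":[-10,32,0],"delta_rot":[0,0,0]}
    - {"grip":0,"linear":[-10,32,0],"delta_rot":[0,0,0]}

```text
time: 21.85
ee_pos: [0.4517, 0.2265, 0.2429]
tcp_rot: [180.0, 0.0, -160.1]
wrist_force: [0.5, -0.7, 0.2]
opening: 0.0853
grasp_force: 0.0
```

Run:
```python
from m import *
p=measure(3)
W=cloud(p).reshape(-1,3); W=W[np.isfinite(W[:,0])]
d=np.hypot(W[:,0]-.552,W[:,1]+.097); t=W[(d<.05)&(W[:,2]>.148)&(W[:,2]<.17)]
print("lid",t.mean(0),(t.max(0)+t.min(0))/2,np.ptp(t,axis=0)); A=np.c_[t[:,:2]-t[:,:2].mean(0),np.ones(len(t))];print(np.linalg.lstsq(A,t[:,2],rcond=None)[0])
o=bot.get_obs(); print(o["time"],o["ee_pos"])
s=bot.camera("side")
im=np.hstack([p["color"][120:260,200:360],s["color"][100:240,180:340]])[...,::-1]
cv2.imwrite("pics/i.png",cv2.resize(im,None,fx=2.5,fy=2.5))
```

```text
pan plane [-0.0052  0.0013  0.0713] 1748
table [-0.0003 -0.001   0.0009]
300 [ 0.6467 -0.0369  0.0974] [ 0.6477 -0.0366] z 0.0977455900141998 ang 121.99514452503928 [0.06  0.019]
281 [ 0.4912 -0.0008  0.0985] [ 0.4911 -0.0017] z 0.09849524061661885 ang 32.13558482085239 [0.058  0.0174]
304 [ 0.6105 -0.192   0.0976] [ 0.6106 -0.1913] z 0.09802023489727862 ang 31.857472890847276 [0.0584 0.0184]
291 [ 0.4585 -0.1557  0.0978] [ 0.458  -0.1554] z 0.09754218443492113 ang 122.89399766397123 [0.06   0.0173]
lid [ 0.5496 -0.0956  0.1551] [ 0.5494 -0.0955  0.1566] [0.0581 0.0551 0.0168]
[-0.0006  0.0067  0.1551]
22.0 [0.4522 0.2228 0.2433]
```

View pics/i.png

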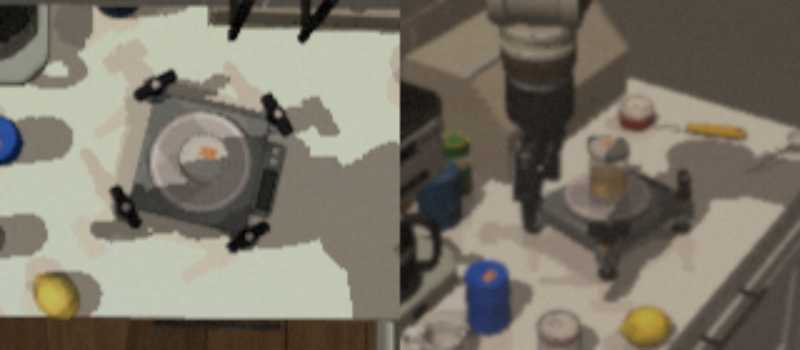

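The jar stands upright within about 3 mm of the pan's middle, the scale is level, and the gripper is clear.

```bash
python3 -c "
from workcell import bot
print(bot.job_done())"
```

```text
the job is handed in; nothing more can be done
None
```

The job is handed in: foot a's wing grip is turned back about 223°, the scale measures level to about 0.3° (pan slope about 0.5%), and the honey jar stands upright within about 3 mm of the pan's middle, with nothing else touched.

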